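Rebuild the ribbon winder's spacer stack

TASK

Thread the two loose square-holed spacers onto the ribbon winder's upright spindle, the larger one first and fully home on the flange, then the smaller one on top of it, fully down. The spindle is square and its angle is not known: rest each spacer gently on its shoulder and turn the spacer until it drops onto the square, never forcing it. Leave everything else on the table as it stands.

Things in the scene. Friction and masses are not known exactly. Their poses are not given: they have to be found in the camera images.
- winder: Ribbon winder fixed to the table: white housing 120 x 120 x 40 mm, a steel crank level out of its +x face (not used). Origin: centre of its underside, on the spindle's axis; z up. In its middle stands a steel spindle with a flange; both turn about the vertical against a stiff brake (0.15 N m). The spindle's angle is unrelated to the housing's, starts anywhere and is not measured: feel or see it.
- seat (a point): Point on the spindle's axis at the top face of its 72 mm flange, 50 mm above the table: the larger spacer's underside rests here when home. From here the spindle is 18 mm square for 36 mm. A spacer goes down the square only when its hole is turned to within about 4 degrees of it (gentle pressing draws it in from about 8); turned farther, it drags the spindle round and binds until the turn is eased back.
- shoulder (a point): Point on the spindle's axis 37 mm above the flange, level with the tops of the square's four slightly rounded corners (1.2 mm radius). A round pilot nose, 17.2 mm across with a domed tip, rises from inside the square to 15 mm above this point. A spacer's hole passes over the nose at any angle, then is stopped by the corners at or up to 1 mm below this point until it is turned to match.
- large_spacer: Plain aluminium spacer disc, 58 mm in diameter and 18 mm thick, lying flat on the table, with a square through-hole 19 mm across the flats (1 mm chamfer at its rims). Origin: centre of its underside; z: its axis, up; x and y: square to the hole's sides. The same after every quarter turn and either face up. About 90 g.
- small_spacer: Plain aluminium spacer disc, 44 mm in diameter and 18 mm thick, lying flat on the table, with a square through-hole 19 mm across the flats (1 mm chamfer at its rims). Origin: centre of its underside; z: its axis, up; x and y: square to the hole's sides. The same after every quarter turn and either face up. About 50 g.
- ribbon_reel: Bystander: yellow ribbon reel with white cheeks, 60 mm across, 25 mm tall, lying flat. Origin: centre of its underside.
- tape_roll: Bystander: paper-coloured roll of tape, 60 mm across with a 38 mm round hole, 22 mm tall, lying flat. Origin: centre of its underside.
- paper_cup: Bystander: white paper cup, 72 mm across, 85 mm tall, upright. Origin: centre of its underside.
- paint_cup: Bystander: second white paper cup, 72 mm across, 85 mm tall, upright. Origin: centre of its underside.
- paint_jar: Bystander: blue jar with a black cap, 56 mm across, 75 mm tall, upright. Origin: centre of its underside.
- glue_stick: Bystander: upright glue stick with an orange cap, 27 mm across, 88 mm tall. Origin: centre of its underside.
- sanding_block: Bystander: cork sanding block, 70 x 45 x 28 mm. Origin: centre of its underside.

How it is judged:
By the outcome, as a careful person would: the job done as asked, in the order asked, and still so for the second after the job is handed in, with the robot touching nothing.
It also fails if it takes over 67 s, if anything falls off the work surface, if the arm or the gripper's body presses on something with over 40 N, if the wrist force passes 120 N, or if a joint passes its speed limit or range.

ROBOT

A 7-joint arm with a two-finger parallel gripper is mounted at the origin on the work surface. World frame = base frame: x ahead of the robot, y to its left, z up, the work surface at z = 0. Lengths are in m, angles in rad, forces in N, time in s.
With the tool pointing down it reaches from about 0.425 to 0.925 m from the base axis. Payload 6.8 kg.
Tool frame: the origin (TCP) lies at the very end of the fingers, on their centre line; the grasp point (between the pads) lies 19 mm behind it (hold_point_z is the distance from the TCP to the grasp point, in m); z points along the fingers, y is the direction in which the jaws open and shut (so a half turn about z gives the same grasp; the last joint's range is limited). The gripper opens to 85 mm and grips with 20 to 120 N. Pads are 22 mm wide; open, the fingers measure 114 mm over their backs; the gripper's body (76 mm by 85 mm) begins 54 mm behind the grasp point. The pads swing forward as they close: fully open they stand 13 mm farther back than shut.
Start: joints at [1.042, 0.477, 0.022, 1.555, -0.011, 1.109, -0.083], TCP at [0.276, -0.616, 0.231] pointing down, gripper open.
Joint ranges: [-2.96, 2.96], [-0.34, 2.1], [-1.41, 1.46], [0.24, 2.44], [-1.37, 4.51], [0.17, 1.92], [-2.96, 2.96]. Speed limits (rad/s): [2.39, 2.39, 3.14, 3.14, 3.14, 3.14, 3.14].

INTERFACE

Orientations are given as a unit quaternion [w, x, y, z].
In Python, from station import get_obs, read_camera, calibration, hand_in, regions_of, hold_point_z gives the robot as it stands.
- The arm moves only by the tool send_rows, never from a script. Its argument "motion" is text: rows parted by semicolons, each of 7 numbers parted by spaces: the shift along the world's x, y, z in cm, then the turn, a rotation vector about the world's x, y, z in degrees, then the closure, from 0 (fully open) to 1 (shut). In form: dx dy dz rx ry rz fingers; .... A call has 1 to 20 rows; each row shifts and turns the pose as measured when the row begins; what a row does not reach is not made up. A row lasts 1/12 s, in which the tool goes at most 41.7 mm and 7.16 degrees, less where a joint would pass 70% of its speed; a pose out of reach is approached as far as the arm can. A call is refused whole if a number of a shift passes 4.17 or a number of a turn 7.16, either way. A call with a gripper value outside its range is refused whole. The fingers move at their own pace and stop on an object; "newtons" is the grip in N (left out, the last holds). Time passes only in rows, so rows that do not move let the fingers close. It gives the time, the measured TCP pose, the force and the opening at its end, in the units of the state.
- get_obs(): the state, without advancing time (a new reading comes with each control period).
- read_camera(name): name is "side" or "top" or "wrist"; returns the picture (384x512x3 uint8, red, green, blue); there is no depth.
- calibration(name): a dict with "mtx" (3x3 intrinsics, pixels), "R" (3x3) and "t" (3): a world point X has camera coordinates R X + t; the wrist camera has in their place "hand_eye" (4x4, takes a point from camera to tool coordinates, whose origin is the TCP and whose axes are the flange's). Camera axes: x right, y down, z forward; pixel columns grow to the right and rows downward; lengths in m; the calibration is good to about 2 mm. A picture is of the moment at which its call begins: read the wrist's pose just before it. calibration takes no time and is no camera call.
- hand_in(): hands the job in, once; it reports no verdict.
Trained networks look in the newest picture that a camera, given by its name, has taken for a name from the list of things; names that differ only in an ending like _2 or _b are one class to them, and where a whole thing is asked for, a point or a joint stands for the part that bears it (a point fixed in the world has none). Each returns a list of dicts, best first, with "conf" (0 to 1); they miss things now and then, are a little off and sometimes report something else, mostly with a low value. They report only what shows in the picture. A call takes as long as a camera call.
- regions_of(thing, camera): "region" (384x512 bool, what is visible of it) and "point" ([column, row] in pixels, amid what is visible of it).
The state is a dict: "t": time; "q": joint angles; "joint_vel": joint speeds; "joint_torque": joint torques, N m; "eef_pos": TCP position; "tool_rot": TCP orientation; "contact_force": force on the tool from outside, world axes, zero at the start; "torque": the same for the moment, N m; "gripper_width": opening from 0.0 (shut) to 1.0 (fully open).
Only numpy, scipy, OpenCV 4.12 (cv2) and the standard library are available. Lean on these libraries where they do the work, as an engineer would, in place of code of your own. Each camera call takes 0.05 s, during which the arm holds its last target.

## Working session

There is one attempt and no reset: what is moved stays moved. The work goes in short steps, Python scripts to look and compute and a tool call to move; the robot and the scene stay as the last step left them, time stands still between calls to the robot, and variables do not carry over. Pictures are saved under pics/ and viewed, and the job is handed in when it is done.

Besides the shell and the picture viewer there is one more tool, called after "Emit:" as name(argument=value, ...), one argument or row to a line, values as JSON. send_rows: Moves the arm, as the interface text tells. Its arguments: {"type":"object","properties":{"motion":{"type":"string"},"newtons":{"type":"number"}},"required":["motion"]}

```bash
ls; mkdir -p pics
cat > h.py <<'E'
import numpy as np, cv2
from station import *
def save(n,im): cv2.imwrite('pics/'+n,im[:,:,::-1])
def ray(cam,px):
    c=calibration(cam);d=np.linalg.inv(c['mtx'])@np.array([px[0],px[1],1.]);R=np.array(c['R']);t=np.array(c['t'])
    return -R.T@t,R.T@d
def atz(cam,px,z):
    o,d=ray(cam,px);return o+d*(z-o[2])/d[2]
def proj(cam,X):
    c=calibration(cam);p=np.array(c['mtx'])@(np.array(c['R'])@np.array(X)+np.array(c['t']));return p[:2]/p[2]
E
python3 - <<'E'
from h import *
o=get_obs();print({k:np.round(v,3) for k,v in o.items()})
for c in ['top','side']:
    save(c+'0.png',read_camera(c)); k=calibration(c);print(c,np.round(k['mtx'],1).tolist(),np.round(-np.array(k['R']).T@k['t'],3),np.round(k['R'],2).tolist())
print(calibration('wrist'),hold_point_z)
for n,z in [('winder',.04),('large_spacer',.018),('small_spacer',.018)]:
    for c in ['top']:
        for r in regions_of(n,c): print(n,c,r['conf'],r['point'],r['region'].sum(),np.round(atz(c,r['point'],z),3))
E
```

```text
pics
{'t': np.float64(0.0), 'q': array([ 1.042,  0.478,  0.022,  1.556, -0.011,  1.109, -0.083]), 'joint_vel': array([ 0.002,  0.   ,  0.   , -0.002,  0.   ,  0.   ,  0.   ]), 'joint_torque': array([-1.0000e-03, -5.9645e+01,  1.6080e+00, -2.8120e+01,  1.2000e-02,
        9.0000e-03,  0.0000e+00]), 'eef_pos': array([ 0.275, -0.616,  0.23 ]), 'tool_rot': array([-0.001,  0.978,  0.209, -0.   ]), 'contact_force': array([-0.701, -1.044, -0.345]), 'torque': array([ 0.039,  0.042, -0.025]), 'gripper_width': np.float64(1.001)}
top [[403.9, 0.0, 259.4], [0.0, 403.9, 189.0], [0.0, 0.0, 1.0]] [ 0.363 -0.014  1.263] [[-0.0, -1.0, 0.0], [-0.99, 0.0, -0.15], [0.15, -0.0, -0.99]]
side [[351.1, 0.0, 260.0], [0.0, 351.1, 192.1], [0.0, 0.0, 1.0]] [ 0.386 -0.657  0.723] [[0.98, -0.2, 0.02], [-0.13, -0.67, -0.73], [0.16, 0.71, -0.69]]
{'mtx': array([[317.59408097,   0.        , 257.15649402],
       [  0.        , 317.59408097, 192.20959277],
       [  0.        ,   0.        ,   1.        ]]), 'hand_eye': array([[ 7.04216895e-04, -9.60511101e-01, -2.78240774e-01,
         7.05545736e-02],
       [ 9.99999613e-01,  5.29492952e-04,  7.03106023e-04,
        -2.00853267e-04],
       [-5.28014613e-04, -2.78241161e-01,  9.60511102e-01,
        -1.43678291e-01],
       [ 0.00000000e+00,  0.00000000e+00,  0.00000000e+00,
         1.00000000e+00]])} 0.0187
winder top 0.68 [268.1, 195.7] 1661 [ 0.531 -0.045  0.04 ]
large_spacer top 0.6 [170.8, 196.3] 216 [0.533 0.257 0.018]
large_spacer top 0.56 [265.6, 197.1] 1658 [ 0.53  -0.038  0.018]
small_spacer top 0.46 [336.7, 216.8] 137 [ 0.467 -0.257  0.018]
```

View pics/top0.png

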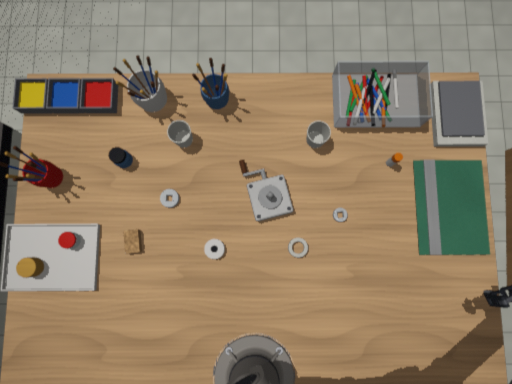

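View pics/side0.png

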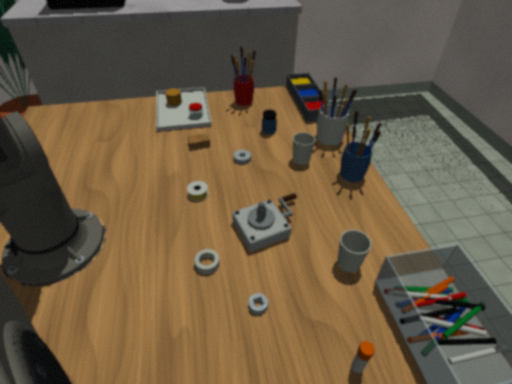

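Run:
```python
from h import *
a=read_camera('top'); 
cr=np.hstack([cv2.resize(a[y-26:y+26,x-26:x+26],(260,260),interpolation=cv2.INTER_CUBIC) for x,y in [(170,198),(340,215),(270,195)]]);save('crop.png',cr)
b=read_camera('side')
for n,z in [('large_spacer',.018),('small_spacer',.018),('winder',.04)]:
    for c in ['top','side']:
        for r in regions_of(n,c):
            m=r['region'].astype(np.uint8)
            cs=max(cv2.findContours(m,0,1)[0],key=cv2.contourArea)
            (cx,cy),ax,_=cv2.fitEllipse(cv2.convexHull(cs)); 
            print(n,c,round(r['conf'],2),m.sum(),(round(cx,1),round(cy,1)),np.round(ax,1),[np.round(atz(c,(cx,cy),zz),3).tolist() for zz in (z*.6,z)])
```

```text
large_spacer top 0.77 203 (168.5, 197.5) [17.1 17.6] [[0.53, 0.265, 0.011], [0.53, 0.264, 0.018]]
large_spacer side 0.52 208 (241.6, 156.8) [14.3 17.6] [[0.529, 0.26, 0.011], [0.528, 0.251, 0.018]]
small_spacer side 0.66 300 (257.0, 304.0) [19.7 20.6] [[0.474, -0.271, 0.011], [0.473, -0.275, 0.018]]
small_spacer side 0.46 656 (301.9, 147.2) [26.9 33.6] [[0.742, 0.276, 0.011], [0.738, 0.266, 0.018]]
winder top 0.89 1788 (258.5, 190.0) [54.3 73.7] [[0.551, -0.016, 0.024], [0.549, -0.016, 0.04]]
winder side 0.96 2278 (265.0, 221.7) [49.1 86.2] [[0.541, -0.047, 0.024], [0.537, -0.061, 0.04]]
winder side 0.51 287 (196.8, 191.3) [18.3 19.8] [[0.372, 0.105, 0.024], [0.372, 0.088, 0.04]]
```

View pics/crop.png

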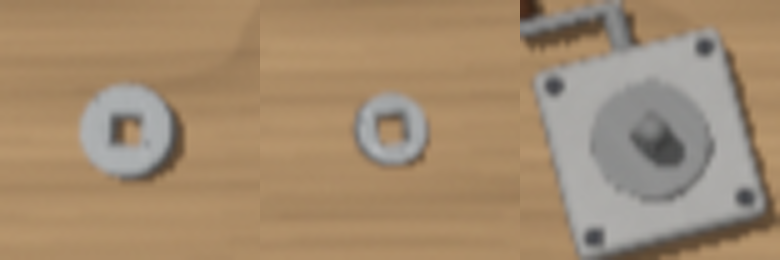

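Run:
```python
from h import *
print(atz('top',(169.2,197.8),.018),atz('top',(340.2,214.4),.018),atz('top',(270.2,196.8),.05))
for c,z in [((200.5,131),0)]: pass
# side cross-check
print([np.round(proj('side',p),1) for p in [(*atz('top',(169.2,197.8),.018)[:2],.018),(*atz('top',(340.2,214.4),.018)[:2],.018),(*atz('top',(270.2,196.8),.05)[:2],.05)]])
```

```text
[0.52848658 0.26170462 0.018     ] [ 0.47468203 -0.2680924   0.018     ] [ 0.52609569 -0.05114864  0.05      ]
[array([241.3, 154.7]), array([257.2, 301.2]), array([260.2, 216.9])]
```

Emit:
send_rows(
  motion="1.1 2.7 -0.6 0 0 0 0;1.1 2.7 -0.6 0 0 0 0;1.1 2.7 -0.6 0 0 0 0;1.1 2.7 -0.6 0 0 0 0;1.1 2.7 -0.6 0 0 0 0;1.1 2.7 -0.6 0 0 0 0;1.1 2.7 -0.6 0 0 0 0;1.1 2.7 -0.6 0 0 0 0;1.1 2.7 -0.6 0 0 0 0;1.1 2.7 -0.6 0 0 0 0;1.1 2.7 -0.6 0 0 0 0;1.1 2.7 -0.6 0 0 0 0;0 0 0 0 0 0 0",
)

```text
t: 1.73
eef_pos: [0.4085, -0.2806, 0.1591]
tool_rot: [0.004, 0.979, 0.206, 0.001]
contact_force: [-0.2, 0.2, 0.1]
gripper_width: 0.996
```

```bash
cat >> h.py <<'E'
from scipy.spatial.transform import Rotation as Ro
def wcam(o=None):
    o=o or get_obs(); c=calibration('wrist'); w,x,y,z=o['tool_rot']
    T=np.eye(4);T[:3,:3]=Ro.from_quat([x,y,z,w]).as_matrix();T[:3,3]=o['eef_pos']
    return T@c['hand_eye'],c['mtx']
def watz(TK,px,z):
    T,K=TK;d=T[:3,:3]@np.linalg.inv(K)@np.array([px[0],px[1],1.]);o=T[:3,3];return o+d*(z-o[2])/d[2]
def wproj(TK,X):
    T,K=TK;p=K@(T[:3,:3].T@(np.array(X)-T[:3,3]));return p[:2]/p[2]
def rectify(TK,im,ctr,z,half=.04,n=600):
    """world-aligned plan view: +x up, +y left"""
    w=np.array([[ctr[0]+half,ctr[1]+half,z],[ctr[0]+half,ctr[1]-half,z],[ctr[0]-half,ctr[1]-half,z],[ctr[0]-half,ctr[1]+half,z]])
    s=np.float32([wproj(TK,p) for p in w]);H=cv2.getPerspectiveTransform(s,np.float32([[0,0],[n,0],[n,n],[0,n]]))
    return cv2.warpPerspective(im,H,(n,n),flags=cv2.INTER_CUBIC)
def yaw():
    w,x,y,z=get_obs()['tool_rot'];X=Ro.from_quat([x,y,z,w]).as_matrix()[:,0];return np.degrees(np.arctan2(X[1],X[0]))
E
python3 - <<'E'
from h import *
TK=wcam();im=read_camera('wrist');np.save('w1.npy',im)
save('w1.png',im);print(wproj(TK,[.4747,-.268,.018]),yaw())
save('w1r.png',rectify(TK,im,(.4747,-.268),.018))
E
```

```text
[273.22450191 106.02524464] 23.619551713068873
```

View pics/w1.png

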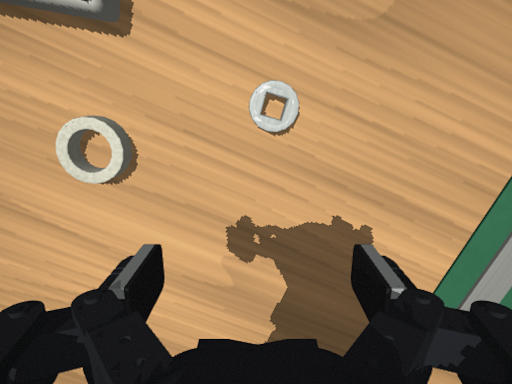

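View pics/w1r.png

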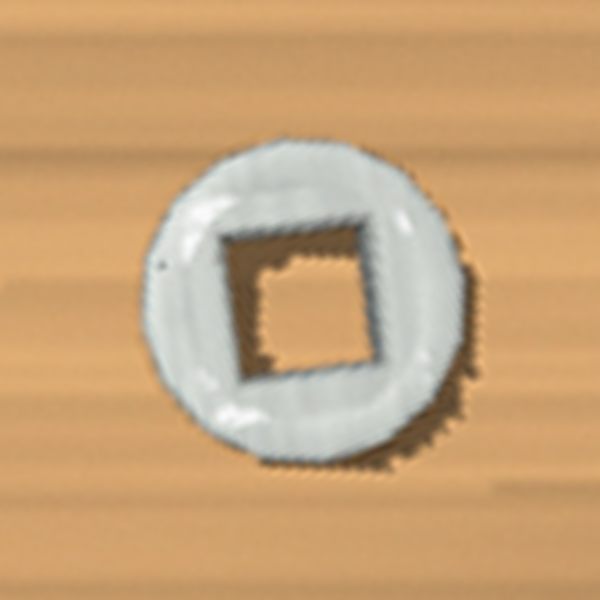

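Emit:
send_rows(
  motion="0.7 2.6 -0.6 0 0 0 0;0.7 2.6 -0.6 0 0 0 0;0.7 2.6 -0.6 0 0 0 0;0.7 2.6 -0.6 0 0 0 0;0.7 2.6 -0.6 0 0 0 0;0.7 2.6 -0.6 0 0 0 0;0.7 2.6 -0.6 0 0 0 0;0.5 2 -0.6 0 0 0 0;0 0 0 0 0 0 0",
)

```text
t: 2.53
eef_pos: [0.4649, -0.0857, 0.114]
tool_rot: [0.01, 0.981, 0.196, 0.004]
contact_force: [-0.6, 1.0, 0.1]
gripper_width: 1.001
```

Run:
```python
from h import *
TK=wcam();im=read_camera('wrist');np.save('w2.npy',im)
save('w2.png',im);print(wproj(TK,[.526,-.051,.05]),yaw(),get_obs()['eef_pos'],TK[0][:3,3])
a=rectify(TK,im,(.526,-.051),.05,.04,500);b=rectify(TK,im,(.526,-.051),.087,.02,500)
save('w2a.png',a);save('w2b.png',b)
```

```text
[241.45615964 102.03173782] 22.517051233723475 [ 0.46462039 -0.0877676   0.11434931] [ 0.52812777 -0.05575676  0.25795686]
```

View pics/w2.png

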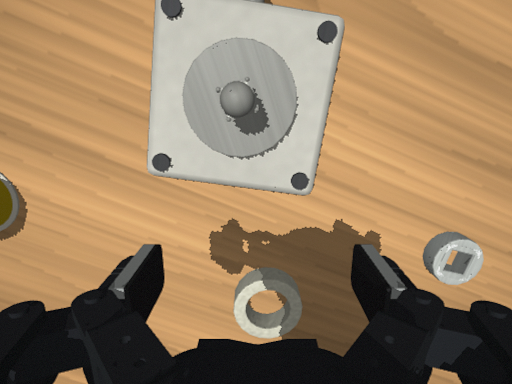

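View pics/w2a.png

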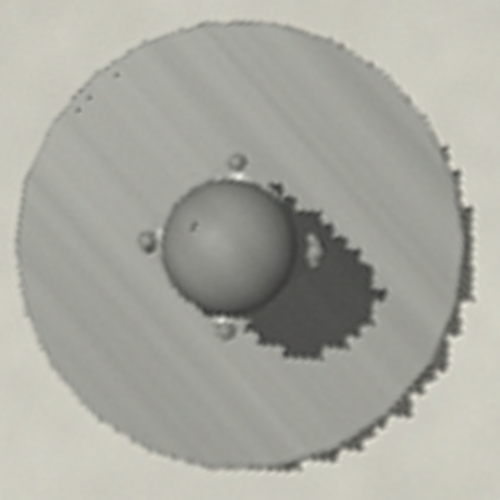

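View pics/w2b.png

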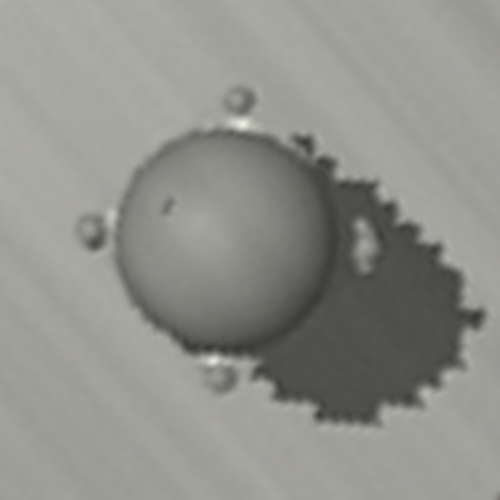

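```bash
cat >> h.py <<'E'
def corr(psi):
    "rotvec (deg, world) from present to pointing down with tool x at yaw psi"
    w,x,y,z=get_obs()['tool_rot'];R=Ro.from_quat([x,y,z,w]);a=np.radians(psi/2)
    G=Ro.from_quat([np.cos(a),np.sin(a),0,0]);return np.round(np.degrees((G*R.inv()).as_rotvec()),2)
E
python3 - <<'E'
from h import *
print(corr(22.5),corr(0),get_obs()['q'])
E
```

```text
[ 1.12  0.72 -0.01] [  1.25   0.49 -22.51] [ 0.21785379  0.31070628 -0.20575417  2.13374713  0.12798688  0.6942351
 -1.25379276]
```

Emit:
send_rows(
  motion="0 2.5 0.8 0.2 0.1 2 0;0 2.8 0.5 0.2 0.1 2 0;0 2.8 0.4 0.1 0.1 2 0;0.1 2.8 0.4 0.1 0.1 2 0;0.2 2.8 0.4 0.1 0.1 2 0;0.2 2.8 0.4 0.1 0.1 2 0;0.2 2.8 0.4 0.1 0.1 2 0;0.2 2.8 0.4 0.1 0.1 2 0;0.2 2.8 0.4 0.1 0.1 2 0;0.2 2.8 0.4 0.1 0.1 2 0;0.1 2.5 0.2 0.1 0 2 0;0 0 0 0 0 0 0",
)

```text
t: 3.58
eef_pos: [0.4861, 0.1999, 0.1692]
tool_rot: [0.002, 0.93, 0.369, 0.003]
contact_force: [-0.7, 0.5, 0.1]
gripper_width: 0.999
```

Run:
```python
from h import *
TK=wcam();im=read_camera('wrist')
save('w3.png',im);c=(.5285,.2617);print(wproj(TK,[*c,.018]),yaw(),get_obs()['eef_pos'],get_obs()['q'],corr(45))
a=rectify(TK,im,c,.018,.04,600);save('w3a.png',a)
```

```text
[238.17178631  97.83023521] 43.066425592760105 [0.48637941 0.19691489 0.16886062] [-0.17411444  0.33157398 -0.40188817  1.9571967   0.17564187  0.88128678
 -1.48730119] [0.24 0.42 1.93]
```

View pics/w3a.png

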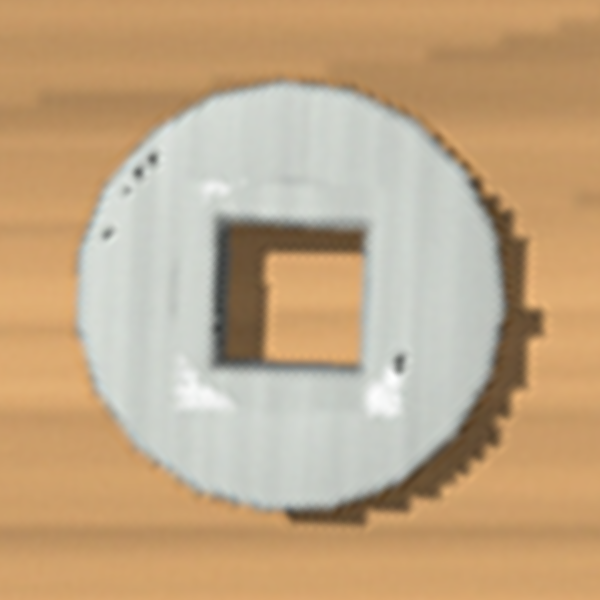

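View pics/w3.png

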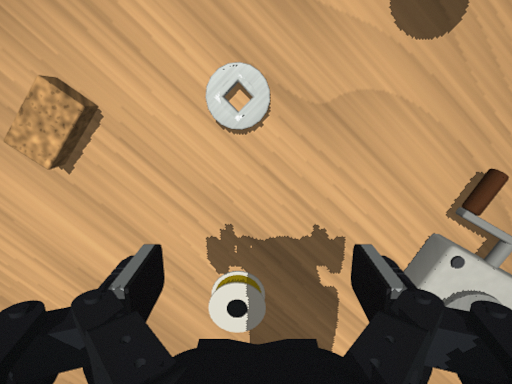

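Emit:
send_rows(
  motion="0.9 1.3 -1.5 0 0.1 0 0;0.9 1.3 -2.3 0 0.1 0 0;0.9 1.3 -2.3 0.1 0.1 0 0;0.8 1.3 -2.3 0.1 0.1 0 0;0.8 1.3 -2.3 0 0 0 0;0 0.3 -2 0 0 0 0;0 0 0 0 0 0 0",
)

```text
t: 4.22
eef_pos: [0.5413, 0.2466, 0.0391]
tool_rot: [0.007, 0.935, 0.355, 0.002]
contact_force: [-0.3, -0.0, -0.3]
gripper_width: 0.998
```

```bash
cat > st.py <<'E'
from h import *
import sys
o=get_obs();print(o['eef_pos'].round(4),'yaw',round(yaw(),2),'F',o['contact_force'].round(1),'M',o['torque'].round(2),'w',round(o['gripper_width'],3),'corr',corr(float(sys.argv[1])) if len(sys.argv)>1 else '',o['q'].round(2),o['t'])
E
python3 st.py 43
```

```text
[0.5413 0.2466 0.0391] yaw 41.59 F [-0.3 -0.  -0.3] M [-0.05  0.09  0.02] w 0.998 corr [0.64 0.55 1.41] [-0.3   0.61 -0.32  1.88  0.31  0.71 -1.64] 4.2167
```

Emit:
send_rows(
  motion="-0.6 0.8 -0.5 0.3 0.3 0.7 0;-0.5 0.8 -0.5 0.3 0.2 0.7 0;0 0 0 0 0 0 0",
)

```text
t: 4.47
eef_pos: [0.5317, 0.2577, 0.0294]
tool_rot: [0.002, 0.931, 0.364, -0.0]
contact_force: [-0.2, 0.0, 0.3]
gripper_width: 1.0
```

```bash
python3 st.py 43
python3 - <<'E'
from h import *
TK=wcam();im=read_camera('wrist');save('w4.png',im);print(wproj(TK,[.529,.2628,.018]))
E
```

```text
[0.5317 0.2577 0.0294] yaw 42.69 F [-0.2  0.   0.3] M [0.11 0.04 0.04] w 1.0 corr [0.19 0.03 0.31] [-0.31  0.62 -0.33  1.88  0.31  0.69 -1.65] 4.4667
[246.56077999 236.07163282]
```

View pics/w4.png

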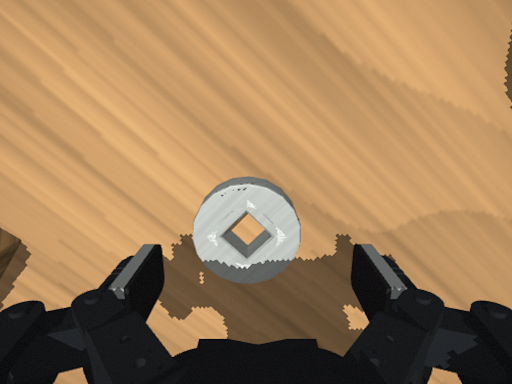

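Emit:
send_rows(
  motion="-0.2 0.4 -1.2 0.1 0 0.2 0;-0.1 0.2 -1.1 0 0 0.1 0;0 0 -0.6 0 0 0 0;0 0 0 0 0 0 0",
)

```text
t: 4.85
eef_pos: [0.531, 0.2634, 0.0015]
tool_rot: [0.001, 0.931, 0.366, 0.003]
contact_force: [-0.3, -0.5, -0.3]
gripper_width: 1.001
```

```bash
python3 st.py 43
```

```text
[0.531  0.2634 0.0015] yaw 42.91 F [-0.3 -0.5 -0.3] M [-0.01  0.07  0.01] w 1.001 corr [0.   0.39 0.09] [-0.33  0.66 -0.31  1.89  0.33  0.63 -1.67] 4.85
```

Emit:
send_rows(
  motion="-0.2 -0.05 -0.1 0 0.3 0.1 0;0 0 0 0 0 0 0;0 0 0 0 0 0 0.3;0 0 0 0 0 0 0.5;0 0 0 0 0 0 0.5;0 0 0 0 0 0 0.5;0 0 0 0 0 0 0.5;0 0 0 0 0 0 0.5;0 0 0 0 0 0 0.5",
  newtons=50,
)

```text
t: 5.6
eef_pos: [0.5294, 0.2627, 0.0015]
tool_rot: [0.0, 0.93, 0.366, 0.001]
contact_force: [-0.8, -0.6, -1.2]
gripper_width: 0.652
```

```bash
python3 st.py 43;python3 - <<'E'
from h import *
TK=wcam();im=read_camera('wrist');save('w5.png',im)
E
```

```text
[0.5294 0.2627 0.0015] yaw 43.0 F [-0.8 -0.6 -1.2] M [-0.05 -0.   -0.03] w 0.652 corr [0.02 0.11 0.  ] [-0.33  0.66 -0.32  1.89  0.33  0.64 -1.67] 5.6
```

View pics/w5.png

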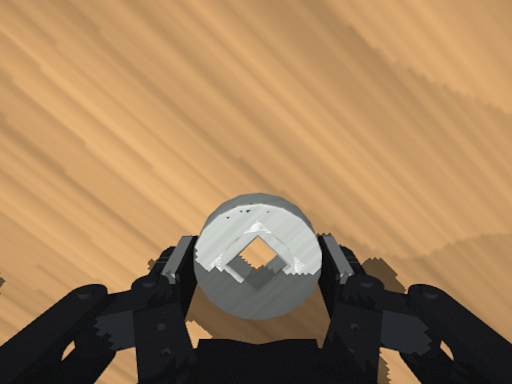

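Run:
```python
from h import *
TK=wcam();im=cv2.imread('pics/w5.png')[:,:,::-1];c=get_obs()['eef_pos'];print(c)
save('w5a.png',rectify(TK,im,c[:2],.018,.035,700))
```

```text
[0.52935367 0.26271359 0.00147968]
```

View pics/w5a.png

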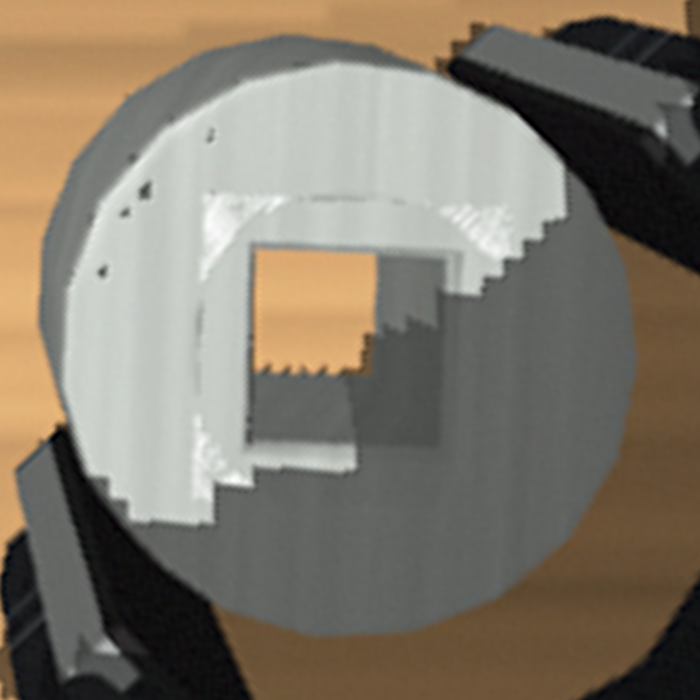

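Emit:
send_rows(
  motion="0 0 1.5 0 0 0 0.5;0 0 2.5 0 0 0 0.5;0 0 3 0 0 0 0.5;0 -0.8 3 0 0 1 0.5;0 -1.6 2.5 0 0 2 0.5;0 -2.5 1 0 0 4 0.5;0 -2.5 0.3 0 0 4 0.5;0 -2.5 0 0 0 4 0.5;0 -2.5 0 0 0 4 0.5;0 -2.5 0 0 0 4 0.5;0 -2.5 0 0 0 4 0.5;0 -2.5 0 0 0 4 0.5;0 -2.5 0 0 0 4 0.5;0 -2 0 0 0 4 0.5;0 0 0 0 0 0 0.5",
)

```text
t: 6.9
eef_pos: [0.5245, 0.0094, 0.1455]
tool_rot: [0.002, 0.741, 0.671, 0.0]
contact_force: [-0.1, -0.7, -0.3]
gripper_width: 0.661
```

```bash
python3 st.py 85.5
```

```text
[0.5245 0.0094 0.1455] yaw 84.35 F [-0.1 -0.7 -0.3] M [-0.04  0.01  0.06] w 0.661 corr [0.13 0.13 1.15] [ 0.28  0.38 -0.52  1.97  0.25  0.85 -0.47] 6.9
```

Emit:
send_rows(
  motion="0 -2.5 0 0.1 0.1 0.4 0.5;0 -2.8 0 0 0 0.4 0.5;0 -2.8 0 0 0 0.4 0.5;0 -2.8 0 0 0 0.2 0.5;-0.1 -2.2 0 0 0 0 0.5;0 0 0 0 0 0 0.5",
)

```text
t: 7.4
eef_pos: [0.5226, -0.1255, 0.1456]
tool_rot: [0.0, 0.733, 0.68, 0.001]
contact_force: [-0.5, 0.2, -1.0]
gripper_width: 0.658
```

```bash
python3 st.py 85.5
python3 - <<'E'
from h import *
TK=wcam();im=read_camera('wrist');save('w6.png',im)
b=rectify(TK,im,(.527,-.0493),.087,.02,500);save('w6b.png',b)
save('w6a.png',rectify(TK,im,(.527,-.0493),.05,.04,500))
E
```

```text
[ 0.5226 -0.1255  0.1456] yaw 85.76 F [-0.5  0.2 -1. ] M [-0.01 -0.03  0.03] w 0.658 corr [-0.06  0.07 -0.26] [ 0.51  0.4  -0.48  1.94  0.24  0.86 -0.17] 7.4
```

View pics/w6.png

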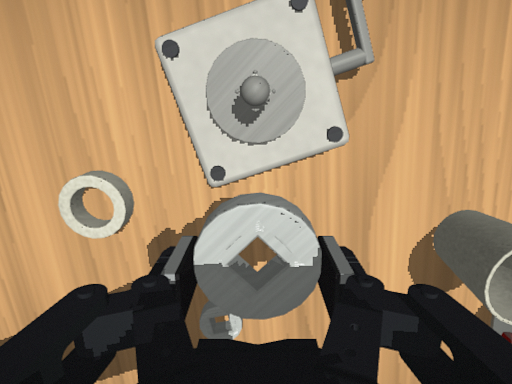

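View pics/w6b.png

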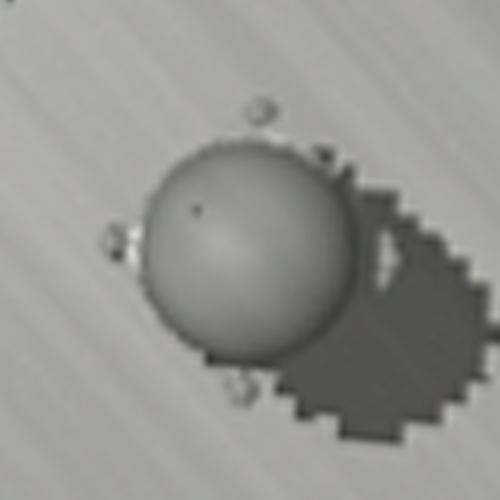

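View pics/w6a.png

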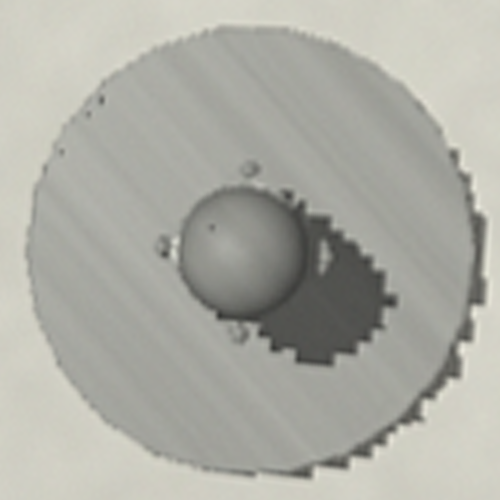

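Emit:
send_rows(
  motion="0.1 1.5 -0.2 0 0 0 0.5;0.1 2 -0.4 0 0 0 0.5;0.1 2 -0.4 0 0 0 0.5;0.1 1.4 -0.4 0 0 0 0.5;0 0.3 0 0 0 0 0.5;0 0 0 0 0 0 0.5",
)

```text
t: 7.95
eef_pos: [0.5267, -0.042, 0.1314]
tool_rot: [-0.001, 0.732, 0.681, 0.003]
contact_force: [0.3, 0.4, 0.3]
gripper_width: 0.657
```

```bash
python3 st.py 85.3
```

```text
[ 0.5267 -0.042   0.1314] yaw 85.88 F [0.3 0.4 0.3] M [-0.04 -0.02  0.  ] w 0.657 corr [-0.32  0.14 -0.58] [ 0.37  0.41 -0.5   1.97  0.25  0.82 -0.34] 7.95
```

Emit:
send_rows(
  motion="0 -0.5 -0.3 -0.2 0.1 -0.3 0.5;0 -0.2 -0.3 -0.1 0 -0.2 0.5;0 -0.1 -0.2 0 0 0 0.5;0 0 0 0 0 0 0.5",
)

```text
t: 8.28
eef_pos: [0.5269, -0.0517, 0.1232]
tool_rot: [0.001, 0.735, 0.678, -0.0]
contact_force: [0.4, 0.2, -1.2]
gripper_width: 0.659
```

```bash
python3 st.py 85.3
```

```text
[ 0.5269 -0.0517  0.1232] yaw 85.31 F [ 0.4  0.2 -1.2] M [-0.   -0.   -0.01] w 0.659 corr [ 0.07  0.06 -0.01] [ 0.37  0.42 -0.49  1.98  0.27  0.81 -0.35] 8.2833
```

Emit:
send_rows(
  motion="0 0.15 -0.3 0 0 0 0.5;0 0 -0.5 0 0 0 0.5;0 0 -0.5 0 0 0 0.5;0 0 -0.3 0 0 0 0.5;0 0 0 0 0 0 0.5",
)

```text
t: 8.7
eef_pos: [0.5266, -0.0528, 0.1053]
tool_rot: [0.001, 0.737, 0.676, -0.0]
contact_force: [-0.7, 0.2, -1.5]
gripper_width: 0.657
```

```bash
python3 st.py 85.3
```

```text
[ 0.5266 -0.0528  0.1053] yaw 85.05 F [-0.7  0.2 -1.5] M [ 0.02  0.02 -0.02] w 0.657 corr [0.11 0.04 0.25] [ 0.36  0.44 -0.48  1.99  0.29  0.77 -0.37] 8.7
```

Emit:
send_rows(
  motion="0.05 0.3 0 0.1 0 0.2 0.5;0 0.05 0 0 0 0 0.5;0 0 0 0 0 0 0.5",
)

```text
t: 8.95
eef_pos: [0.5269, -0.0488, 0.1048]
tool_rot: [-0.0, 0.736, 0.677, -0.0]
contact_force: [0.2, 0.2, 0.0]
gripper_width: 0.66
```

```bash
python3 st.py 85.3
```

```text
[ 0.5269 -0.0488  0.1048] yaw 85.28 F [0.2 0.2 0. ] M [-0.03  0.07  0.01] w 0.66 corr [-0.02 -0.02  0.02] [ 0.36  0.45 -0.48  1.99  0.29  0.77 -0.37] 8.95
```

Emit:
send_rows(
  motion="0 -0.05 -0.2 0 0 0 0.5;0 0 -0.2 0 0 0 0.5;0 0 -0.2 0 0 0 0.5;0 0 -0.2 0 0 0 0.5;0 0 0 0 0 0 0.5",
)

```text
t: 9.37
eef_pos: [0.5274, -0.049, 0.0966]
tool_rot: [0.0, 0.735, 0.678, 0.0]
contact_force: [0.6, -1.2, -0.6]
gripper_width: 0.654
```

```bash
python3 st.py 85.3
```

```text
[ 0.5274 -0.049   0.0966] yaw 85.31 F [ 0.6 -1.2 -0.6] M [ 0.05  0.03 -0.  ] w 0.654 corr [-0.01  0.06 -0.01] [ 0.36  0.46 -0.47  1.99  0.3   0.76 -0.37] 9.3667
```

Emit:
send_rows(
  motion="-0.05 -0.05 -0.2 0 0 0 0.5;0 0 -0.2 0 0 0 0.5;0 0 -0.2 0 0 0 0.5;0 0 -0.1 0 0 0 0.5;0 0 0 0 0 0 0.5",
)

```text
t: 9.78
eef_pos: [0.5268, -0.0498, 0.0887]
tool_rot: [0.0, 0.736, 0.678, 0.0]
contact_force: [0.2, -0.8, -1.6]
gripper_width: 0.65
```

```bash
python3 st.py 85.3
```

```text
[ 0.5268 -0.0498  0.0887] yaw 85.3 F [ 0.2 -0.8 -1.6] M [-0.    0.02  0.04] w 0.65 corr [-0.01  0.05  0.  ] [ 0.35  0.47 -0.47  2.    0.31  0.74 -0.38] 9.7833
```

Free so far; now at the shoulder. Small steps down.

Emit:
send_rows(
  motion="0 0 -0.1 0 0 0 0.5;0 0 -0.1 0 0 0 0.5;0 0 -0.1 0 0 0 0.5;0 0 -0.1 0 0 0 0.5",
)

```text
t: 10.12
eef_pos: [0.527, -0.0498, 0.0845]
tool_rot: [0.0, 0.736, 0.678, 0.001]
contact_force: [-0.1, 0.7, -0.5]
gripper_width: 0.656
```

```bash
python3 st.py 85.3
```

```text
[ 0.527  -0.0498  0.0845] yaw 85.3 F [-0.1  0.7 -0.5] M [-0.05  0.03 -0.02] w 0.656 corr [-0.01  0.07  0.  ] [ 0.35  0.48 -0.46  2.    0.31  0.73 -0.39] 10.1167
```

Emit:
send_rows(
  motion="0 0 -0.2 0 0 0 0.5;0 0 -0.2 0 0 0 0.5;0 0 -0.2 0 0 0 0.5;0 0 -0.2 0 0 0 0.5;0 0 -0.2 0 0 0 0.5;0 0 -0.2 0 0 0 0.5;0 0 -0.2 0 0 0 0.5",
)

```text
t: 10.7
eef_pos: [0.527, -0.0498, 0.0691]
tool_rot: [0.0, 0.736, 0.677, 0.001]
contact_force: [-0.1, 0.0, -0.3]
gripper_width: 0.657
```

```bash
python3 st.py 85.3
```

```text
[ 0.527  -0.0498  0.0691] yaw 85.29 F [-0.1  0.  -0.3] M [0.01 0.02 0.01] w 0.657 corr [-0.    0.08  0.01] [ 0.34  0.5  -0.45  2.01  0.33  0.7  -0.4 ] 10.7
```

Emit:
send_rows(
  motion="0 0 -0.2 0 0 0 0.5;0 0 -0.2 0 0 0 0.5;0 0 -0.2 0 0 0 0.5;0 0 -0.2 0 0 0 0.5;0 0 -0.2 0 0 0 0.5;0 0 -0.2 0 0 0 0.5;0 0 -0.2 0 0 0 0.5",
)

```text
t: 11.28
eef_pos: [0.527, -0.0498, 0.0535]
tool_rot: [0.0, 0.736, 0.677, 0.0]
contact_force: [-0.1, -0.4, -0.4]
gripper_width: 0.657
```

```bash
python3 st.py 85.3
```

```text
[ 0.527  -0.0498  0.0535] yaw 85.29 F [-0.1 -0.4 -0.4] M [-0.    0.03 -0.01] w 0.657 corr [-0.01  0.07  0.01] [ 0.33  0.52 -0.44  2.02  0.35  0.67 -0.42] 11.2833
```

Emit:
send_rows(
  motion="0 0 -0.1 0 0 0 0.5;0 0 -0.1 0 0 0 0.5;0 0 0 0 0 0 0.5",
)

```text
t: 11.53
eef_pos: [0.527, -0.0498, 0.0508]
tool_rot: [0.0, 0.736, 0.677, 0.0]
contact_force: [0.5, 0.2, -0.2]
gripper_width: 0.655
```

```bash
python3 st.py 85.3
```

```text
[ 0.527  -0.0498  0.0508] yaw 85.3 F [ 0.5  0.2 -0.2] M [ 0.02 -0.02 -0.04] w 0.655 corr [-0.01  0.05  0.  ] [ 0.32  0.53 -0.44  2.02  0.35  0.67 -0.42] 11.5333
```

Emit:
send_rows(
  motion="0 0 -0.1 0 0 0 0.5;0 0 0 0 0 0 0.5",
)

```text
t: 11.7
eef_pos: [0.5271, -0.0498, 0.0509]
tool_rot: [0.001, 0.736, 0.677, 0.0]
contact_force: [-0.9, 0.5, -1.3]
gripper_width: 0.657
```

```bash
python3 st.py 85.3
```

```text
[ 0.5271 -0.0498  0.0509] yaw 85.28 F [-0.9  0.5 -1.3] M [-0.08  0.11  0.02] w 0.657 corr [0.04 0.05 0.02] [ 0.32  0.53 -0.44  2.02  0.35  0.67 -0.42] 11.7
```

Emit:
send_rows(
  motion="0 0 0 0 0 0 0.4;0 0 0 0 0 0 0.2;0 0 0 0 0 0 0;0 0 0 0 0 0 0;0 0 0.5 0 0 0 0;0 0 1.5 0 0 0 0;0 0 2.5 0 0 0 0;0 -1 3 0 0 0 0;0 -2.5 1.5 0 0 0 0;0 -2.5 0 0 0 0 0;0 0 0 0 0 0 0",
)

```text
t: 12.62
eef_pos: [0.5267, -0.1092, 0.1468]
tool_rot: [0.0, 0.733, 0.68, 0.001]
contact_force: [-0.5, -1.2, -0.1]
gripper_width: 1.001
```

```bash
python3 st.py 85.3;python3 - <<'E'
from h import *
TK=wcam();im=read_camera('wrist');save('w7.png',im)
save('w7b.png',rectify(TK,im,(.527,-.0493),.087,.02,500))
save('w7a.png',rectify(TK,im,(.527,-.0493),.068,.04,500))
E
```

```text
[ 0.5267 -0.1092  0.1468] yaw 85.66 F [-0.5 -1.2 -0.1] M [0.01 0.02 0.03] w 1.001 corr [-0.02  0.06 -0.36] [ 0.48  0.4  -0.49  1.94  0.24  0.86 -0.2 ] 12.6167
```

View pics/w7.png

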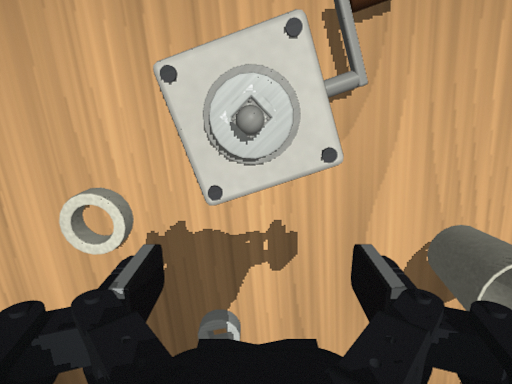

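View pics/w7b.png

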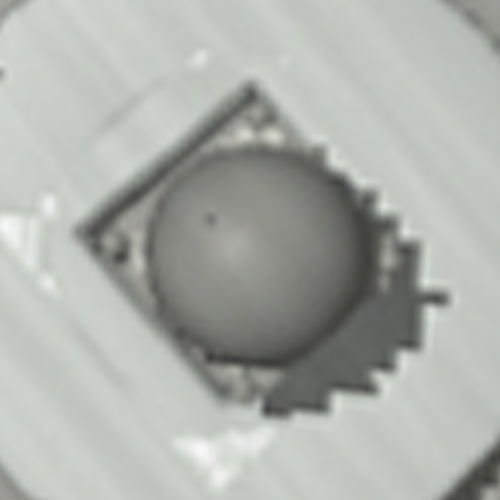

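View pics/w7a.png

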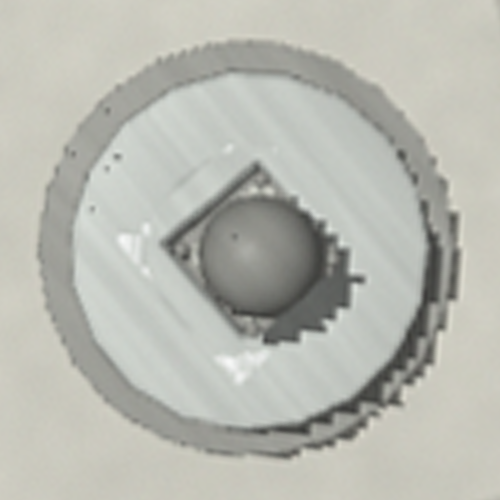

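Emit:
send_rows(
  motion="-0.6 -2 0 0 0 -4 0;-0.8 -2.4 -0.5 0 0 -5 0;-0.8 -2.4 -1 0 0 -5 0;-0.8 -2.4 -1.2 0 0 -5 0;-0.8 -2.4 -1.5 0 0 -5 0;-0.8 -2.4 -1.5 0 0 -5 0;-0.4 -1 -1.5 0 0 -3 0;0 0 0 0 0 0 0",
)

```text
t: 13.33
eef_pos: [0.4772, -0.2538, 0.0743]
tool_rot: [0.002, 0.896, 0.444, 0.004]
contact_force: [-1.7, -0.1, -1.2]
gripper_width: 0.999
```

```bash
python3 st.py 52;python3 - <<'E'
from h import *
TK=wcam();im=read_camera('wrist');save('w8.png',im)
save('w8a.png',rectify(TK,im,(.4747,-.2685),.018,.03,600))
E
```

```text
[ 0.4772 -0.2538  0.0743] yaw 52.77 F [-1.7 -0.1 -1.2] M [0.02 0.05 0.02] w 0.999 corr [-0.06  0.53 -0.77] [ 0.61  0.48 -0.29  1.99  0.2   0.69 -0.46] 13.3333
```

View pics/w8a.png

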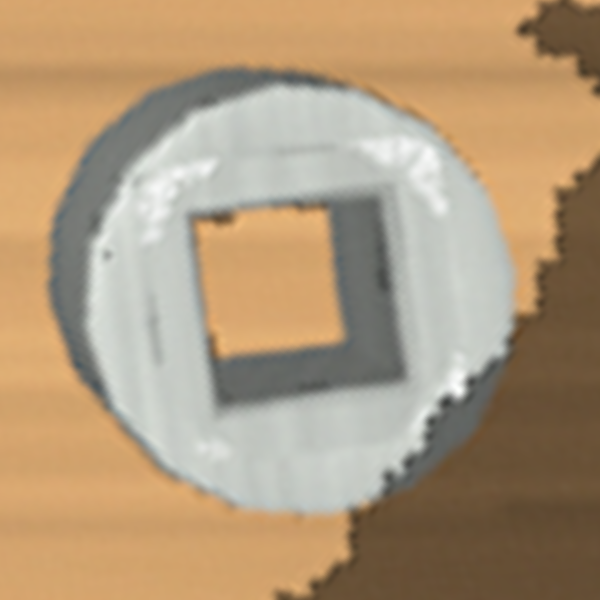

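Emit:
send_rows(
  motion="-0.1 -0.6 -1 0 0.3 -0.4 0;-0.1 -0.6 -1.5 0 0.2 -0.3 0;0 -0.2 -1.5 0 0 0 0;0 0 -1 0 0 0 0;0 0 0 0 0 0 0",
)

```text
t: 13.8
eef_pos: [0.4815, -0.2627, 0.0243]
tool_rot: [0.001, 0.895, 0.446, 0.004]
contact_force: [-0.1, -0.4, -0.3]
gripper_width: 1.002
```

```bash
python3 st.py 52
```

```text
[ 0.4815 -0.2627  0.0243] yaw 53.02 F [-0.1 -0.4 -0.3] M [ 0.04  0.01 -0.05] w 1.002 corr [-0.12  0.43 -1.01] [ 0.6   0.57 -0.26  2.    0.24  0.6  -0.47] 13.8
```

Emit:
send_rows(
  motion="-0.4 -0.4 -0.7 -0.1 0.3 -0.5 0;-0.3 -0.2 -0.8 0 0.1 -0.3 0;0 0 -0.5 0 0 0 0;0 0 0 0 0 0 0",
)

```text
t: 14.13
eef_pos: [0.475, -0.2676, 0.0025]
tool_rot: [-0.0, 0.898, 0.441, 0.0]
contact_force: [-1.1, -0.8, 0.8]
gripper_width: 1.003
```

```bash
python3 st.py 52
```

```text
[ 0.475  -0.2676  0.0025] yaw 52.34 F [-1.1 -0.8  0.8] M [-0.   -0.    0.02] w 1.003 corr [-0.06  0.02 -0.34] [ 0.59  0.6  -0.24  2.    0.26  0.56 -0.49] 14.1333
```

Emit:
send_rows(
  motion="0 -0.1 0 0 0 -0.2 0;0 0 0 0 0 0 0;0 0 0 0 0 0 0.4;0 0 0 0 0 0 0.6;0 0 0 0 0 0 0.65;0 0 0 0 0 0 0.65;0 0 0 0 0 0 0.65;0 0 0 0 0 0 0.65;0 0 0 0 0 0 0.65;0 0 0 0 0 0 0.65",
)

```text
t: 14.97
eef_pos: [0.4764, -0.2692, 0.0047]
tool_rot: [0.001, 0.898, 0.439, 0.001]
contact_force: [0.9, -0.5, -0.1]
gripper_width: 0.488
```

```bash
python3 st.py 52;python3 - <<'E'
from h import *
TK=wcam();im=read_camera('wrist');save('w9.png',im)
save('w9a.png',rectify(TK,im,get_obs()['eef_pos'][:2],.018,.03,600))
E
```

```text
[ 0.4764 -0.2692  0.0047] yaw 52.12 F [ 0.9 -0.5 -0.1] M [0.03 0.02 0.01] w 0.488 corr [ 0.03  0.2  -0.12] [ 0.59  0.6  -0.24  2.    0.26  0.56 -0.49] 14.9667
```

View pics/w9a.png

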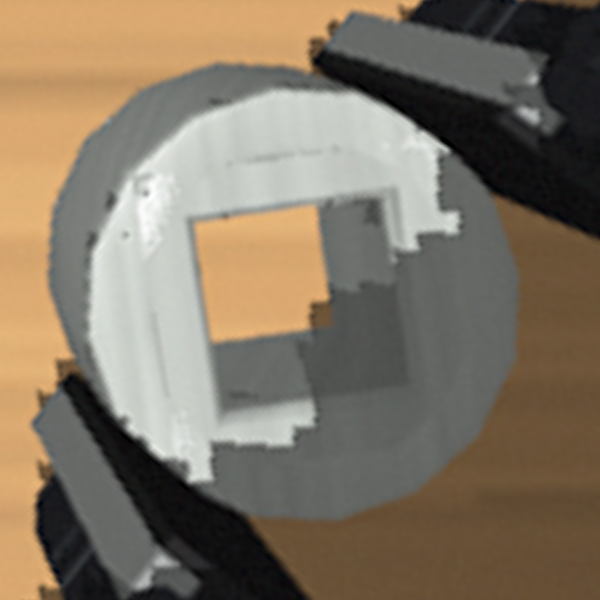

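Emit:
send_rows(
  motion="0 0 1.5 0 0 0 0.65;0 0 2.5 0 0 0 0.65;0 0 3 0 0 0 0.65;0.3 1 3 0 0 1 0.65;0.5 2 2.5 0 0 3 0.65;0.6 2.4 1 0 0 4 0.65;0.6 2.4 0.3 0 0 4 0.65;0.6 2.4 0 0 0 4 0.65;0.6 2.4 0 0 0 4 0.65;0.6 2.4 0 0 0 4 0.65;0.5 2.2 0 0 0 4 0.65;0.4 1.5 0 0 0 3 0.65;0 0 0 0 0 0 0.65",
)

```text
t: 16.1
eef_pos: [0.52, -0.0696, 0.1449]
tool_rot: [-0.0, 0.737, 0.676, -0.001]
contact_force: [0.5, 0.4, -0.5]
gripper_width: 0.487
```

```bash
python3 st.py 85.8
```

```text
[ 0.52   -0.0696  0.1449] yaw 85.01 F [ 0.5  0.4 -0.5] M [ 0.04 -0.02  0.04] w 0.487 corr [ 0.01 -0.09  0.79] [ 0.43  0.38 -0.5   1.97  0.24  0.85 -0.29] 16.1
```

Emit:
send_rows(
  motion="0.3 0.8 -0.3 0 0 0.4 0.65;0.3 0.8 -0.4 0 0 0.3 0.65;0.1 0.2 -0.4 0 0 0 0.65;0 0 0 0 0 0 0.65",
)

```text
t: 16.43
eef_pos: [0.5265, -0.0512, 0.131]
tool_rot: [-0.001, 0.733, 0.68, -0.002]
contact_force: [-0.0, 0.0, -0.2]
gripper_width: 0.482
```

```bash
python3 st.py 85.8;python3 - <<'E'
from h import *
TK=wcam();im=read_camera('wrist');save('w10.png',im);p=get_obs()['eef_pos']
save('w10a.png',rectify(TK,im,p[:2],p[2]+.0145,.03,600))
E
```

```text
[ 0.5265 -0.0512  0.131 ] yaw 85.64 F [-0.   0.  -0.2] M [ 0.    0.02 -0.01] w 0.482 corr [ 0.05 -0.27  0.16] [ 0.38  0.41 -0.5   1.97  0.26  0.83 -0.34] 16.4333
```

View pics/w10a.png

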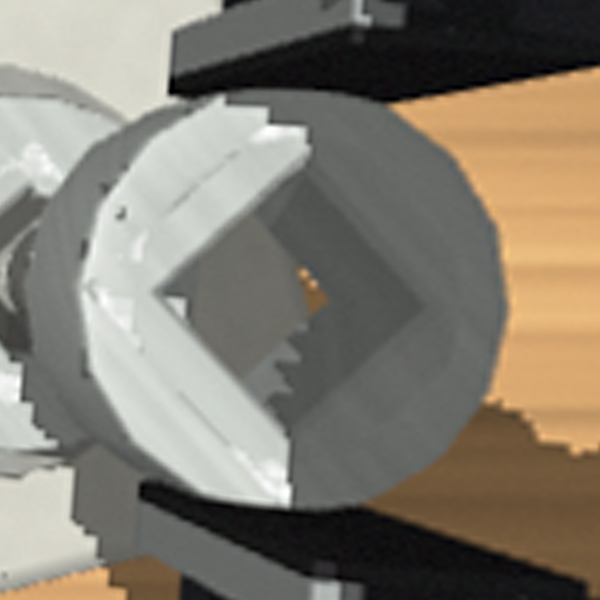

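Emit:
send_rows(
  motion="0.05 0.2 -0.4 0 -0.2 -0.5 0.65;0 0.05 -0.6 0 0 -0.2 0.65;0 0.05 -0.6 0 0 0 0.65;0 0 -0.2 0 0 0 0.65;0 0 0 0 0 0 0.65",
)

```text
t: 16.9
eef_pos: [0.5264, -0.0515, 0.1109]
tool_rot: [0.0, 0.74, 0.673, -0.002]
contact_force: [-0.3, 0.0, -0.6]
gripper_width: 0.486
```

```bash
python3 st.py 85
```

```text
[ 0.5264 -0.0515  0.1109] yaw 84.53 F [-0.3  0.  -0.6] M [0.03 0.03 0.03] w 0.486 corr [ 0.15 -0.1   0.47] [ 0.37  0.44 -0.48  1.98  0.28  0.79 -0.37] 16.9
```

Emit:
send_rows(
  motion="0.05 0.2 0 0.1 -0.1 0.4 0.65;0 0 0 0 0 0 0.65;0 0 0 0 0 0 0.65",
)

```text
t: 17.15
eef_pos: [0.5267, -0.0498, 0.1106]
tool_rot: [0.0, 0.738, 0.675, -0.0]
contact_force: [0.1, 0.7, 0.1]
gripper_width: 0.484
```

```bash
python3 st.py 85
```

```text
[ 0.5267 -0.0498  0.1106] yaw 84.93 F [0.1 0.7 0.1] M [ 0.01 -0.01 -0.01] w 0.484 corr [ 0.04 -0.03  0.07] [ 0.37  0.44 -0.49  1.98  0.28  0.79 -0.37] 17.15
```

Descend gently over the nose.

Emit:
send_rows(
  motion="0 0.08 -0.2 0 0 0 0.65;0 0 -0.2 0 0 0 0.65;0 0 -0.2 0 0 0 0.65;0 0 -0.2 0 0 0 0.65;0 0 -0.2 0 0 0 0.65;0 0 0 0 0 0 0.65",
)

```text
t: 17.65
eef_pos: [0.5273, -0.0488, 0.1003]
tool_rot: [0.001, 0.738, 0.675, 0.0]
contact_force: [-0.4, 0.4, -0.4]
gripper_width: 0.487
```

```bash
python3 st.py 85
```

```text
[ 0.5273 -0.0488  0.1003] yaw 84.93 F [-0.4  0.4 -0.4] M [0.03 0.03 0.03] w 0.487 corr [0.05 0.06 0.07] [ 0.36  0.45 -0.48  1.99  0.3   0.76 -0.38] 17.65
```

Emit:
send_rows(
  motion="-0.03 -0.05 -0.2 0 0 0 0.65;0 0 -0.2 0 0 0 0.65;0 0 -0.2 0 0 0 0.65;0 0 -0.1 0 0 0 0.65;0 0 0 0 0 0 0.65",
)

```text
t: 18.07
eef_pos: [0.5268, -0.0494, 0.0923]
tool_rot: [0.001, 0.738, 0.675, -0.0]
contact_force: [0.1, 0.6, -1.3]
gripper_width: 0.486
```

```bash
python3 st.py 85
```

```text
[ 0.5268 -0.0494  0.0923] yaw 84.93 F [ 0.1  0.6 -1.3] M [-0.03 -0.    0.02] w 0.486 corr [0.05 0.04 0.07] [ 0.36  0.46 -0.47  2.    0.31  0.75 -0.39] 18.0667
```

Emit:
send_rows(
  motion="0 0 -0.1 0 0 0 0.65;0 0 -0.1 0 0 0 0.65;0 0 -0.1 0 0 0 0.65;0 0 -0.1 0 0 0 0.65",
)

```text
t: 18.4
eef_pos: [0.527, -0.0494, 0.0882]
tool_rot: [0.001, 0.738, 0.675, 0.0]
contact_force: [0.9, 0.0, 0.2]
gripper_width: 0.489
```

```bash
python3 st.py 85
```

```text
[ 0.527  -0.0494  0.0882] yaw 84.93 F [0.9 0.  0.2] M [ 0.05  0.03 -0.02] w 0.489 corr [0.05 0.07 0.07] [ 0.35  0.47 -0.47  2.    0.31  0.74 -0.39] 18.4
```

Emit:
send_rows(
  motion="0 0 -0.1 0 0 0 0.65;0 0 -0.1 0 0 0 0.65;0 0 -0.1 0 0 0 0.65;0 0 -0.1 0 0 0 0.65",
)

```text
t: 18.73
eef_pos: [0.5271, -0.0494, 0.0838]
tool_rot: [0.001, 0.738, 0.675, 0.0]
contact_force: [0.4, -0.1, 0.3]
gripper_width: 0.487
```

```bash
python3 st.py 85
```

```text
[ 0.5271 -0.0494  0.0838] yaw 84.93 F [ 0.4 -0.1  0.3] M [ 0.07  0.06 -0.  ] w 0.487 corr [0.05 0.08 0.07] [ 0.35  0.48 -0.47  2.    0.32  0.73 -0.4 ] 18.7333
```

Emit:
send_rows(
  motion="0 0 -0.2 0 0 0 0.65;0 0 -0.2 0 0 0 0.65;0 0 -0.2 0 0 0 0.65;0 0 -0.2 0 0 0 0.65;0 0 0 0 0 0 0.65",
)

```text
t: 19.15
eef_pos: [0.527, -0.0494, 0.0747]
tool_rot: [0.001, 0.738, 0.675, 0.0]
contact_force: [-0.3, 0.6, -1.3]
gripper_width: 0.491
```

```bash
python3 st.py 85
```

```text
[ 0.527  -0.0494  0.0747] yaw 84.92 F [-0.3  0.6 -1.3] M [-0.03  0.02 -0.05] w 0.491 corr [0.05 0.06 0.08] [ 0.34  0.49 -0.46  2.01  0.33  0.71 -0.41] 19.15
```

Emit:
send_rows(
  motion="0 0 -0.1 0 0 0 0.65;0 0 -0.1 0 0 0 0.65;0 0 -0.1 0 0 0 0.65;0 0 0 0 0 0 0.65",
)

```text
t: 19.48
eef_pos: [0.5272, -0.0494, 0.0723]
tool_rot: [0.001, 0.738, 0.675, -0.0]
contact_force: [-0.3, 0.2, -0.2]
gripper_width: 0.49
```

```bash
python3 st.py 85
```

```text
[ 0.5272 -0.0494  0.0723] yaw 84.92 F [-0.3  0.2 -0.2] M [ 0.02 -0.1  -0.03] w 0.49 corr [0.08 0.07 0.08] [ 0.34  0.49 -0.46  2.01  0.33  0.71 -0.41] 19.4833
```

Emit:
send_rows(
  motion="0 0 0 0 0 0 0.5;0 0 0 0 0 0 0.3;0 0 0 0 0 0 0;0 0 0 0 0 0 0;0 0 0 0 0 0 0;0 0 0.5 0 0 0 0;0 0 1.5 0 0 0 0;0 0 2.5 0 0 0 0;0 -1 2 0 0 0 0;0 -2.5 1 0 0 0 0;0 -2.5 0 0 0 0 0;0 0 0 0 0 0 0",
)

```text
t: 20.48
eef_pos: [0.5268, -0.1091, 0.1524]
tool_rot: [0.001, 0.736, 0.677, 0.0]
contact_force: [0.4, -0.6, -0.5]
gripper_width: 1.001
```

```bash
python3 st.py 85;python3 - <<'E'
from h import *
TK=wcam();im=read_camera('wrist');save('w11.png',im)
a=rectify(TK,im,(.527,-.0494),.086,.03,390);b=rectify(TK,im,(.527,-.0494),.068,.04,390);save('w11a.png',np.hstack([a,b]))
save('s11.png',cv2.resize(read_camera('side')[150:300,170:370],(800,600),interpolation=cv2.INTER_CUBIC))
save('t11.png',read_camera('top'))
E
```

```text
[ 0.5268 -0.1091  0.1524] yaw 85.27 F [ 0.4 -0.6 -0.5] M [-0.04  0.   -0.04] w 1.001 corr [ 0.04  0.06 -0.27] [ 0.49  0.39 -0.49  1.93  0.24  0.87 -0.21] 20.4833
```

View pics/w11a.png

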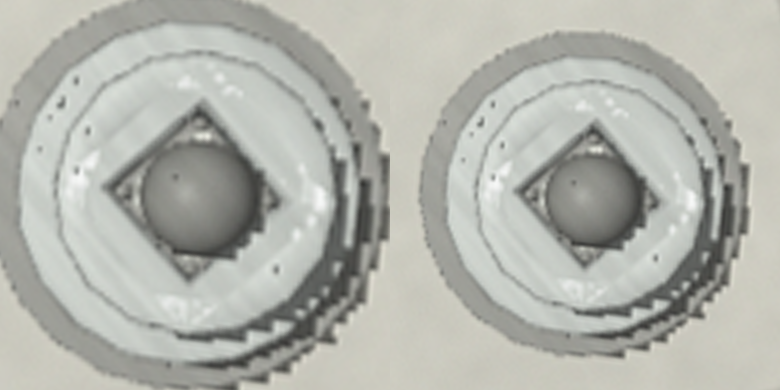

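View pics/s11.png

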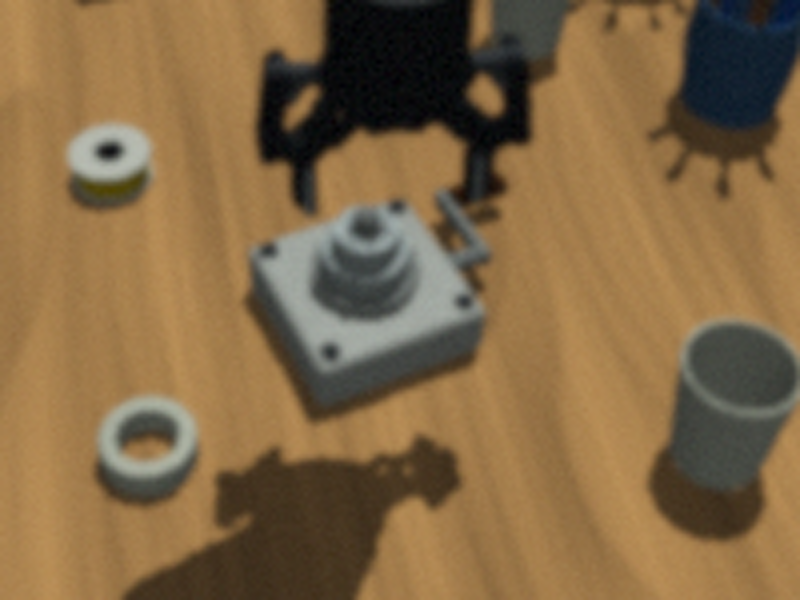

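View pics/t11.png

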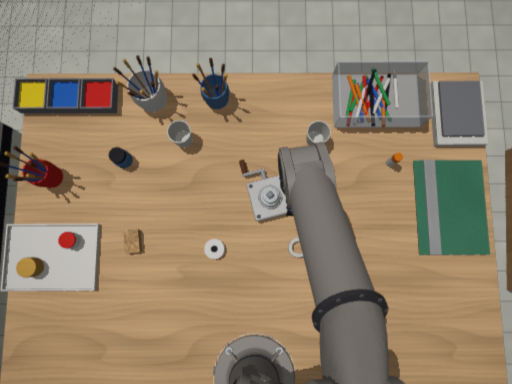

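```bash
python3 -c "
from station import *
print(hand_in(),get_obs()['t'])"
```

```text
the job is handed in; nothing more can be done
the job is handed in; nothing more can be done
```

Both spacers are on the spindle. The large one is home on the flange and the small one is fully down on top of it. I handed in at about 21 s of the 67 s allowed.

- **How it went:** I read the spindle's angle from the wrist camera, about 41° from the corner tips around the nose. I turned each spacer to match it in the air before lowering. Both passed the shoulder and slid down the square without stopping there, so no turning on the shoulder was needed. The readings I took on the way down showed wrist forces of about 1–2 N.
- **Seating checks:**
  - The large spacer stopped 49.3 mm above its height on the table (50 mm expected).
  - The small spacer stopped 67.6 mm above its height on the table (68 mm expected).
  - Both are within the couple of millimetres the measurements are good to.
- **Final pictures:** The two spacers sit concentric with no gap visible, the spindle's corners show inside the small spacer's hole, and the gripper is clear. The other objects looked undisturbed. In the last top view the arm partly hid the tape roll, but the side view shows it standing.
- **Disagreements:**
  - Two wrist pictures of the small spacer in the gripper differed by about 2° and 0.5 mm, so I used a value in between.
  - The large spacer's top looked about 2% smaller than nominal once seated. I put this down to blurred edges.
  - I did not press down on the spacers afterwards as a further check.

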